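Free the sagging bolt of a shaker guard and hold its gate ajar

TASK

The sprung gate of the shaker's rod guard is shut with a barrel bolt whose nose has sagged behind the bent lip of its keeper. Lift the bolt by its upright knob, draw it back over the lip until its nose is clear of the keeper, then swing the gate towards you about a hand's breadth (8 cm at its free edge) so that a colleague can reach the flasks. The gate falls shut by itself, so finish while still holding it still and ajar in the gripper; leave the bottle, the beaker and the pipette-tip box where they stand.

Things in the scene. Friction and masses are not known exactly. Their poses are not given: they have to be found in the camera images.
- guard: low open-topped cage, 165 mm high, 300 mm deep, 325 mm wide over its corner posts, aluminium posts and steel rods, fixed to the bench, with a white shaker and four flasks inside (133 mm high). Origin on the bench surface, under the middle plane of the shut gate, close to the middle of the front: x points from the gate into the cage (away from the robot), y runs along the shut gate from the keeper (at y = -135 to -173 mm) to the gate's hinge (at y = +137 mm), z up
- gate: gate in the cage's front: aluminium frame 262 mm wide, z = 17 to 165 mm, 14 mm thick, with steel rods. Origin on its hinge axis at bench height; y points from the free edge to the hinge, x through the gate into the cage. It carries the bolt on its robot side. Only the knob and two strap guides for the bolt (their tops at z = 176 mm, 27 mm from the knob's axis towards the keeper and 80 mm from it towards the hinge) stand above its top edge
- gate_hinge (a joint): gate angle in rad: 0 shut, growing as the free edge swings out towards the robot (clockwise seen from above), stop at 1.4. A spring closes it from any angle: it takes about 2 to 4 N at the knob to hold it. 8 cm at the free edge is 0.31 rad. With the bolt in the keeper it moves only 0.03 rad
- gate_pivot (a point): point on the gate's upright hinge axis, at the height of the bolt (135 mm)
- gate_edge (a point): middle of the gate's free upright edge at height 135 mm, 262 mm from the hinge axis
- knob (a point): centre of the bolt's black plastic knob: an upright round grip of 20 mm diameter and 45 mm height (z = 179 to 224 mm when the bolt hangs down; this point at z = 203 mm), on a 10 mm steel stem standing on the bolt's rod. With the gate shut it lies at x = -30 mm, y = -58 mm in the guard's frame, before the bolt is drawn. It can be pinched from above at any yaw. Nothing stands within 60 mm of it at its own height
- nose (a point): underside of the bolt's drop nose: the steel rod (12 mm diameter, axis at z = 135 mm, parallel to the gate's y, 30 mm to the robot's side of the gate) ends in a block 12 mm square that hangs to 24 mm below the rod's axis. It lies 96 mm from the knob's axis towards the keeper
- bolt_slide (a joint): how far the bolt has been drawn back, in m: 0 fully shot, growing as it moves along the gate's +y (towards the hinge), stop at 0.055. At the start 0 to 0.005. From 0.030 on the nose is clear of the keeper. Stays where it is left, friction about 1 N
- bolt_lift (a joint): how far the bolt has been lifted in its tall worn guides, in m: 0 hanging down, stop at 0.028. It drops back under its weight (0.17 to 0.35 kg) when let go. The nose passes the lip from about 0.016 on
- keeper_lip (a point): middle of the top edge of the keeper's bent lip, a steel tab 5 mm thick across the bolt's path, its top at z = 126 mm, leaning towards the nose; the hanging nose reaches 15 mm below this edge, behind it as seen from the gate. In front (robot side) of the nose the keeper has an upright ear up to z = 166 mm that keeps the gate shut at any lift until the nose is drawn past the lip
- keeper: the keeper on the cage's corner post opposite the hinge, fixed. Shares the guard's origin and axes
- bottle: amber glass bottle, 64 mm across, 130 mm high, stands beyond the hinge side of the cage; origin at its underside. Leave alone
- beaker: empty glass beaker, 66 mm across, 85 mm high, stands beyond the keeper's side of the cage; origin at its underside. Leave alone
- tipbox: pipette-tip box with a white lid 80 x 120 x 50 mm high, on the bench before the keeper's corner of the cage, outside the gate's swing; origin at its underside. Leave alone

How it is judged:
By the outcome, as a careful person would: the job done as asked, in the order asked, and still so for the second after the job is handed in, while the arm keeps its last pose, push and grip.
It also fails if it takes over 32 s, if anything falls off the work surface, if the arm or the gripper's body presses on something with over 40 N, if the wrist force passes 120 N, or if a joint passes its speed limit or range.

ROBOT

A 6-joint arm with a two-finger parallel gripper is mounted at the origin on the work surface. World frame = base frame: x ahead of the robot, y to its left, z up, the work surface at z = 0. Lengths are in m, angles in rad, forces in N, time in s.
With the tool pointing down it reaches from about 0.25 to 0.775 m from the base axis. Payload 4 kg.
Tool frame: the origin (TCP) lies at the very end of the fingers, on their centre line; the grasp point (between the pads) lies 19 mm behind it (robot.hold_point_z is the distance from the TCP to the grasp point, in m); z points along the fingers, y is the line along which they close (so a half turn about z gives the same grasp; the last joint's range is limited). The gripper opens to 94 mm and grips with 3 to 60 N. Pads are 16 mm wide; open, the fingers measure 119 mm over their backs; the gripper's body (75 mm by 177 mm) begins 78 mm behind the grasp point.
Start: joints at [1.2, 0.087, 1.371, -0, 1.684, -0.103], TCP at [0.146, 0.53, 0.206] pointing down, gripper open.
Joint ranges: [-3.1, 3.1], [-0.76, 2.03], [0.27, 2.55], [-1.08, 4.22], [0.17, 2.65], [-2.57, 2.57]. Speed limits (rad/s): [2.79, 2.79, 3.14, 3.14, 3.14, 3.14].

INTERFACE

Orientations are given as [roll, pitch, yaw] about the fixed x, y, z axes, in that order (R = Rz(yaw) Ry(pitch) Rx(roll)).
In Python, from bench import robot gives the robot as it stands.
- The arm moves only by the tool carry_out, never from a script. Its argument "steps" is a list of rows, each a list of 3 entries, a list of its own where there are three numbers: the shift along the tool's x, y, z in m, then the turn about the tool's z in units of 10 degrees (1.0 is 10 degrees), then the closure, from -1 (fully open) to 1 (shut). In form: [[[tx, ty, tz], roll, jaw], ...]. A call has 1 to 10 rows; each row is the pose to reach, as a shift and turn from the pose commanded when the call began, along the tool's axes at that moment; what a row does not reach only later rows make up. A row lasts 1/8 s, in which the tool goes at most 62.5 mm and 10.7 degrees, less where a joint would pass 70% of its speed; a pose out of reach is approached as far as the arm can. A call with a gripper value outside its range is refused whole. The fingers move at their own pace and stop on an object; the grip force is fixed at half the most. Time passes only in rows, so rows that repeat a pose let the fingers close. It gives the time, the measured TCP pose, the force, the opening and the grip force at its end, in the units of the state.
- robot.get_obs(): the state, without advancing time (a new reading comes with each control period).
- robot.snapshot(name): name is "scene" or "top" or "wrist"; returns a dict with "image" (400x640x3 uint8, red, green, blue), "z_map" (400x640 float32, m along the optical axis (not along the pixel's ray), 0 where there is no reading), "mtx" (3x3 intrinsics, pixels), "R" (3x3) and "t" (3): a world point X has camera coordinates R X + t. Camera axes: x right, y down, z forward; pixel columns grow to the right and rows downward; lengths in m; the calibration is good to about 2 mm. A picture is of the moment at which its call begins.
- robot.close_job(): hands the job in; it is judged then, once.
The state is a dict: "time": time; "joint_positions": joint angles; "qvel": joint speeds; "joint_torque": joint torques, N m; "tool_pos": TCP position; "ee_rot": TCP orientation; "wrist_force": force on the tool from outside, world axes, zero at the start; "wrist_torque": the same for the moment, N m; "width": finger opening in m; "finger_force": force on a finger pad.
Only numpy, scipy, OpenCV 4.12 (cv2) and the standard library are available. Lean on these libraries where they do the work, as an engineer would, in place of code of your own. Each camera call takes 0.05 s, during which the arm holds its last target. There are 200 camera calls.

## Working session

There is one attempt and no reset: what is moved stays moved. The work goes in short steps, Python scripts to look and compute and a tool call to move; the robot and the scene stay as the last step left them, time stands still between calls to the robot, and variables do not carry over. Pictures are saved under pics/ and viewed, at most 10 in all, crops included, and the job is handed in when it is done.

Besides the shell and the picture viewer there is one more tool, called after "Emit:" in YAML: its name, and indented under it one key for each argument. carry_out: Moves the arm, as the interface text tells. Its arguments: {"type":"object","properties":{"steps":{"type":"array","items":{"type":"array"}}},"required":["steps"]}

```bash
mkdir -p pics
python3 - <<'E'
from bench import robot
import cv2,numpy as np
print(robot.get_obs())
for n in ("scene","top"):
    s=robot.snapshot(n); cv2.imwrite(f"pics/{n}0.png",s["image"][:,:,::-1]); np.savez(f"{n}0.npz",**s)
E
```

```text
{'time': 0.0, 'joint_positions': array([ 1.19988070e+00,  8.79342482e-02,  1.37227192e+00, -7.22299662e-07,
        1.68358101e+00, -1.03122952e-01]), 'qvel': array([-0.00105669,  0.00088019, -0.0012448 ,  0.00052704,  0.00176065,
       -0.0010179 ]), 'joint_torque': array([-1.27319538e-03, -3.40195084e+01, -3.02419889e+01,  7.15941866e-02,
        3.30932031e-02, -1.92719817e-04]), 'tool_pos': array([0.14534676, 0.52987251, 0.20430656]), 'ee_rot': array([-3.13940971e+00, -2.25191399e-04,  2.87379965e+00]), 'wrist_force': array([-0.24307778,  0.59050556, -0.37964357]), 'wrist_torque': array([-0.0003822 , -0.05581561,  0.04913654]), 'finger_force': 0.0, 'width': 0.09430354270558876}
```

View pics/scene0.png

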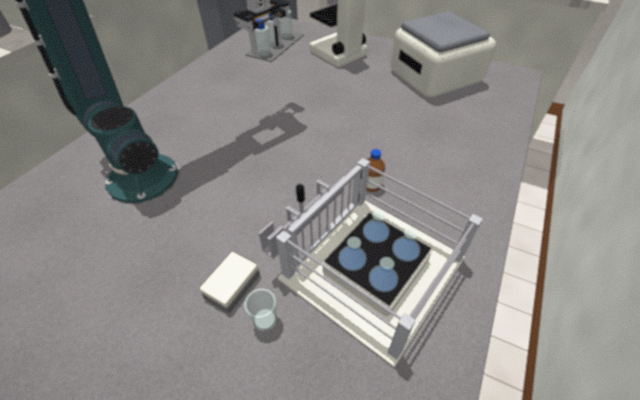

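View pics/top0.png

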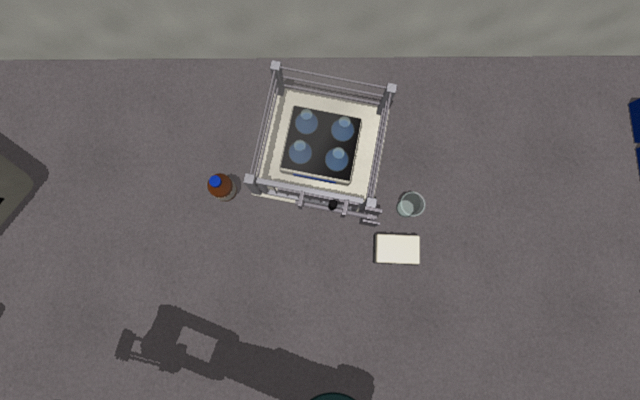

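The scene view shows the black knob at about (300,190), with the gate's posts at (363,165) and (285,240). In the top view the knob is at (333,205), the front posts are at (250,180) and (371,203), and the back posts are at (276,66) and (391,88).

```bash
cat > h.py <<'E'
import numpy as np
def load(n): return dict(np.load(n))
def at(s,u,v,z=None):
    "world point of a pixel, by depth"
    d=s["z_map"][int(v),int(u)] if z is None else z
    return s["R"].T@(np.linalg.inv(s["mtx"])@[u,v,1]*d-s["t"])
def plane(s,u,v,h):
    c=-s["R"].T@s["t"]; r=s["R"].T@np.linalg.inv(s["mtx"])@[u,v,1]
    return c+r*(h-c[2])/r[2]
def cloud(s):
    v,u=np.indices(s["z_map"].shape); k=s["z_map"]
    p=np.stack([u*k,v*k,k],-1)@np.linalg.inv(s["mtx"]).T
    return (p-s["t"])@s["R"]
E
python3 - <<'E'
from h import *
for n in("top","scene"):
    s=load(n+"0.npz"); P=cloud(s); im=s["image"].astype(int)
    print(n,"cam",-s["R"].T@s["t"])
    dark=(im.max(2)<45)&(P[...,2]>.17)&(P[...,2]<.235)&(s["z_map"]>0)
    v,u=np.nonzero(dark)
    for lo,hi,a,b in [((325,195),(341,215),0,0)] if n=="top" else [((285,175),(315,210),0,0)]:
        m=(u>=lo[0])&(u<=hi[0])&(v>=lo[1])&(v<=hi[1])
        q=P[v[m],u[m]]; print(m.sum(),u[m].min(),u[m].max(),v[m].min(),v[m].max(),u[m].mean(),v[m].mean()); print(q.mean(0),q.min(0),q.max(0))
    if n=="top":
        for uv in[(250,180),(371,203),(276,66),(391,88)]:
            w=P[uv[1]-6:uv[1]+7,uv[0]-6:uv[0]+7].reshape(-1,3); w=w[(w[:,2]>.155)&(w[:,2]<.2)]
            print(uv,len(w),(w.min(0)+w.max(0))/2,w.mean(0))
E
```

```text
top cam [0.43907169 0.05275308 1.06429251]
67 328 336 200 209 332.17910447761193 204.46268656716418
[ 0.56748398 -0.00058244  0.22145963] [ 0.55904492 -0.00932021  0.19963749] [0.57813345 0.00821648 0.22710186]
(250, 180) 111 [0.64214661 0.19199179 0.16182539] [0.64132536 0.19452109 0.16429411]
(371, 203) 126 [ 0.57790031 -0.09551964  0.16547845] [ 0.57621874 -0.09557836  0.16636695]
(276, 66) 110 [0.93359259 0.12944163 0.16247462] [0.93284624 0.13101038 0.1640012 ]
(391, 88) 105 [ 0.87100946 -0.15984628  0.16302717] [ 0.86943845 -0.159523    0.16419252]
scene cam [ 0.86265395 -0.47410349  0.79127955]
89 297 303 186 201 299.9325842696629 193.26966292134833
[ 0.57402305 -0.00893729  0.20952682] [ 0.56726629 -0.01308624  0.18741134] [ 0.57882007 -0.00075377  0.2272378 ]
```

Emit:
carry_out:
  steps:
    - [[0,0,-0.06],0,-1]
    - [[-0.05,-0.036,-0.07],0,-1]
    - [[-0.1,-0.073,-0.07],0,-1]
    - [[-0.15,-0.109,-0.07],-0.1,-1]
    - [[-0.2,-0.146,-0.07],-0.1,-1]
    - [[-0.25,-0.182,-0.07],-0.2,-1]
    - [[-0.3,-0.218,-0.07],-0.2,-1]
    - [[-0.35,-0.255,-0.07],-0.3,-1]
    - [[-0.4,-0.291,-0.07],-0.3,-1]
    - [[-0.45,-0.328,-0.07],-0.3,-1]

```text
time: 1.35
tool_pos: [0.4935, 0.0932, 0.2751]
ee_rot: [3.141, -0.0, 2.926]
wrist_force: [0.8, 0.6, -0.5]
width: 0.0936
finger_force: 0.0
```

Emit:
carry_out:
  steps:
    - [[-0.035,-0.03,0],0,-1]
    - [[-0.07,-0.06,0],0,-1]
    - [[-0.093,-0.076,0],0,-1]
    - [[-0.093,-0.076,0],0,-1]
    - [[-0.093,-0.076,0],0,-1]

```text
time: 1.98
tool_pos: [0.5668, 0.0015, 0.2752]
ee_rot: [3.141, -0.001, 2.927]
wrist_force: [-0.5, -0.3, 0.1]
width: 0.0937
finger_force: 0.0
```

Run:
```python
from bench import robot
import cv2
from h import *
o=robot.get_obs(); print(o["tool_pos"],o["ee_rot"])
s=robot.snapshot("wrist"); cv2.imwrite("pics/w1.png",s["image"][:,:,::-1]); np.savez("w1.npz",**s)
P=cloud(s); m=(s["image"].max(2)<60)&(P[...,2]>.17)&(P[...,2]<.24)&(np.hypot(P[...,0]-.568,P[...,1])<.03)
q=P[m]; print(m.sum(),q.min(0),q.max(0)); t=q[q[:,2]>q[:,2].max()-.006]; print(len(t),(t.min(0)+t.max(0))/2,t.mean(0))
```

```text
[0.56680001 0.00151401 0.27515445] [ 3.14113920e+00 -1.15175625e-03  2.92655187e+00]
752 [ 0.55673865 -0.01339671  0.18387645] [0.574616   0.0053123  0.22574608]
536 [ 0.56583368 -0.00405688  0.22275675] [ 0.56531008 -0.00393207  0.22367052]
```

View pics/w1.png

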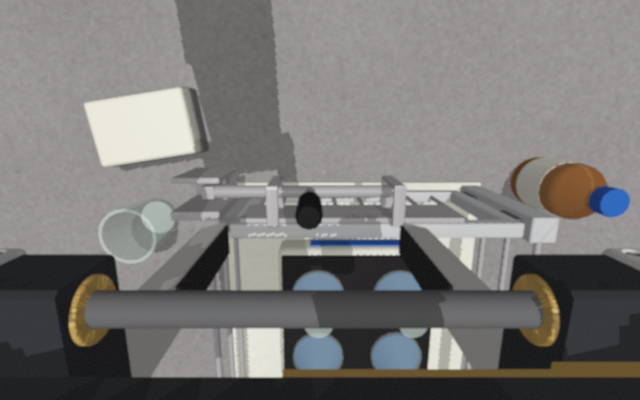

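The wrist view shows the knob's top at (309,210), between the open fingers and about 4 mm to the keeper side. I'll correct for that, go down and close.

Emit:
carry_out:
  steps:
    - [[0,-0.004,0.03],0,-1]
    - [[0,-0.004,0.06],0,-1]
    - [[0,-0.004,0.08],0,-1]
    - [[0,-0.004,0.088],0,-1]
    - [[0,-0.004,0.088],0,-1]
    - [[0,-0.004,0.088],0,1]
    - [[0,-0.004,0.088],0,1]
    - [[0,-0.004,0.088],0,1]
    - [[0,-0.004,0.088],0,1]
    - [[0,-0.004,0.088],0,1]

```text
time: 3.28
tool_pos: [0.5665, -0.0031, 0.1875]
ee_rot: [3.142, -0.0, 2.926]
wrist_force: [-0.3, -0.7, 0.5]
width: 0.0476
finger_force: 0.0
```

Emit:
carry_out:
  steps:
    - [[0,0,0],0,1]
    - [[0,0,0],0,1]
    - [[0,0,0],0,1]
    - [[0,0,0],0,1]
    - [[0,0,0],0,1]
    - [[0,0,0],0,1]

```text
time: 4.03
tool_pos: [0.5665, -0.0029, 0.1874]
ee_rot: [3.141, -0.0, 2.926]
wrist_force: [0.4, 1.1, -0.2]
width: 0.0195
finger_force: 30.0
```

Emit:
carry_out:
  steps:
    - [[0,0,-0.005],0,1]
    - [[0,0,-0.01],0,1]
    - [[0,0,-0.015],0,1]
    - [[0,0,-0.019],0,1]
    - [[0,0,-0.022],0,1]
    - [[0,0,-0.022],0,1]
    - [[0,0,-0.022],0,1]

```text
time: 4.9
tool_pos: [0.5664, -0.003, 0.2094]
ee_rot: [3.141, 0.0, 2.926]
wrist_force: [0.5, 1.5, -2.2]
width: 0.0194
finger_force: 30.0
```

Run:
```python
from bench import robot
import cv2
s=robot.snapshot("scene"); cv2.imwrite("pics/s2.png",cv2.resize(s["image"][120:300,200:420,::-1],None,fx=3,fy=3))
```

```text
(no output)
```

View pics/s2.png

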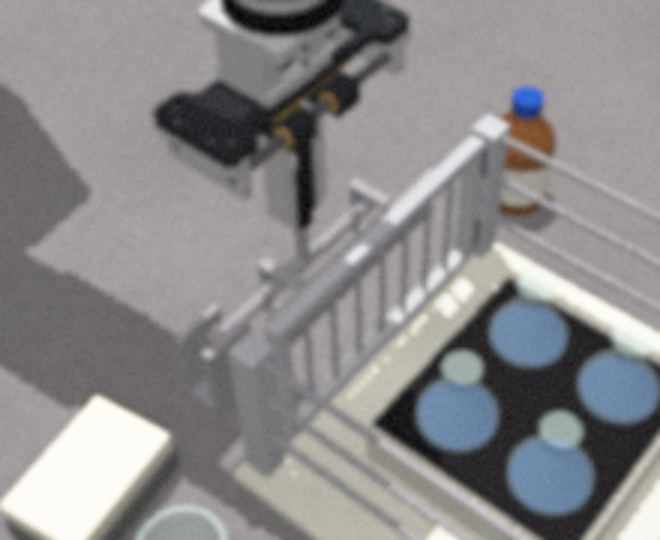

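The crop shows the knob held in the fingers at about (303,190), with the stem lifted below it and the bolt level. The wrist is carrying about 2 N, which fits the bolt's weight. Now I'll draw the bolt back.

Emit:
carry_out:
  steps:
    - [[0,0.006,-0.022],0,1]
    - [[0,0.012,0],0,1]

```text
time: 5.2
tool_pos: [0.5679, 0.0082, 0.2082]
ee_rot: [-3.14, -0.004, 2.926]
wrist_force: [-4.9, 4.8, 38.8]
width: 0.0196
finger_force: 30.0
```

My last row was wrong. Shifts are relative to the lifted pose, so row 1 over-lifted against the stop and the pads probably slipped on the knob. The force is now +39 N upwards, so the nose is probably being pressed down on the lip. I'll ease it straight up.

Emit:
carry_out:
  steps:
    - [[0,0,-0.006],0,1]
    - [[0,0,-0.006],0,1]

```text
time: 5.45
tool_pos: [0.5683, 0.0085, 0.2159]
ee_rot: [-3.141, -0.002, 2.926]
wrist_force: [-2.0, -0.9, -3.2]
width: 0.0198
finger_force: 30.0
```

Run:
```python
from bench import robot
import cv2
o=robot.get_obs(); print(o["tool_pos"],o["wrist_force"],o["wrist_torque"])
s=robot.snapshot("scene"); cv2.imwrite("pics/s3.png",cv2.resize(s["image"][120:300,200:420,::-1],None,fx=3,fy=3))
```

```text
[0.5682704  0.00854976 0.21586428] [-2.04436868 -0.92231849 -3.22549767] [0.05268767 0.53369666 0.06980232]
```

View pics/s3.png

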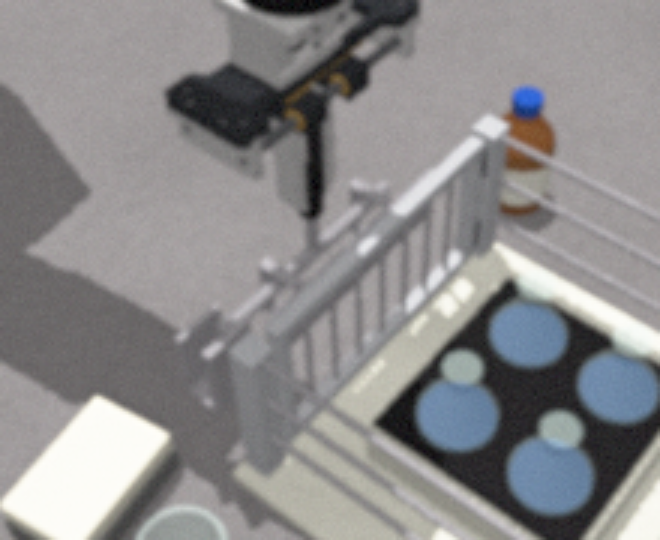

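The bolt is still held and lifted, with the stem visible at (313,235), and the load is back to its own weight. I'll go on drawing it at constant height.

Emit:
carry_out:
  steps:
    - [[0,0.005,0],0,1]
    - [[0,0.01,0],0,1]
    - [[0,0.015,0],0,1]
    - [[0,0.02,0],0,1]
    - [[0,0.02,0],0,1]

```text
time: 6.12
tool_pos: [0.573, 0.0295, 0.2152]
ee_rot: [3.14, -0.001, 2.927]
wrist_force: [-4.7, 2.2, -2.2]
width: 0.0192
finger_force: 30.0
```

Emit:
carry_out:
  steps:
    - [[0.001,0.004,0],0,1]
    - [[0.002,0.008,0],0,1]
    - [[0.002,0.01,0],0,1]
    - [[0.002,0.01,0],0,1]

```text
time: 6.62
tool_pos: [0.5745, 0.0386, 0.2159]
ee_rot: [3.141, 0.003, 2.926]
wrist_force: [1.4, 0.8, -1.8]
width: 0.0191
finger_force: 30.0
```

Run:
```python
from bench import robot
import cv2
o=robot.get_obs(); print(o["tool_pos"],o["wrist_force"],o["wrist_torque"])
s=robot.snapshot("scene"); cv2.imwrite("pics/s4.png",cv2.resize(s["image"][120:300,200:420,::-1],None,fx=3,fy=3))
```

```text
[0.57453354 0.03864604 0.21593842] [ 1.43139948  0.84770862 -1.77681308] [ 0.12667314 -0.05068202  0.00405155]
```

View pics/s4.png

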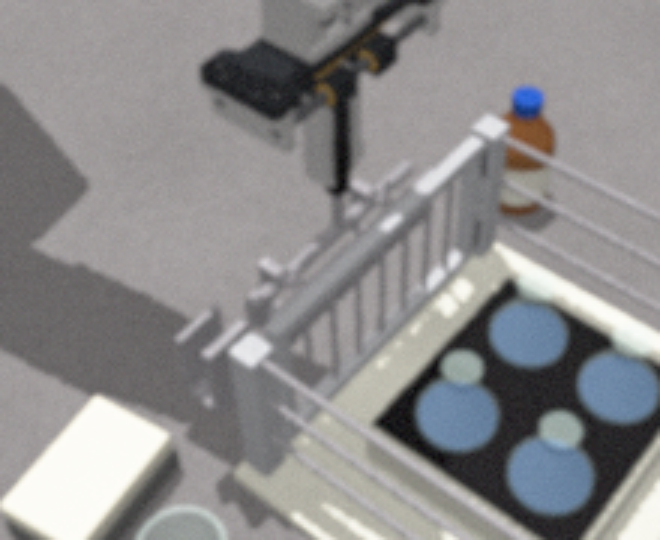

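The nose end now sits clear of the keeper, at about (258,300) against the keeper ear at (200,340). The total draw is about 43 mm. Next I'll swing the gate along the hinge arc, turning the tool with it.

Emit:
carry_out:
  steps:
    - [[0.006,0.001,0],0.23,1]
    - [[0.012,0.003,0],0.46,1]
    - [[0.018,0.005,0],0.69,1]
    - [[0.024,0.007,0],0.92,1]
    - [[0.03,0.009,0],1.15,1]
    - [[0.03,0.009,0],1.15,1]

```text
time: 7.42
tool_pos: [0.5474, 0.0536, 0.2163]
ee_rot: [3.14, 0.004, 2.726]
wrist_force: [3.9, -0.7, -1.9]
width: 0.0193
finger_force: 30.0
```

Emit:
carry_out:
  steps:
    - [[0.005,0.001,0],0.2,1]
    - [[0.01,0.002,0],0.4,1]
    - [[0.015,0.004,0],0.55,1]
    - [[0.018,0.005,0],0.69,1]
    - [[0.018,0.005,0],0.69,1]
    - [[0.018,0.005,0],0.69,1]
    - [[0.018,0.005,0],0.69,1]

```text
time: 8.3
tool_pos: [0.532, 0.0654, 0.2155]
ee_rot: [3.141, 0.001, 2.605]
wrist_force: [5.0, -1.6, -2.4]
width: 0.0194
finger_force: 30.0
```

Run:
```python
from bench import robot
import cv2
from h import *
o=robot.get_obs(); print(o["tool_pos"],o["ee_rot"],o["wrist_force"],o["qvel"].round(4))
r=o["tool_pos"][:2]-[.639,.183]; r0=np.array([.5745,.0386])-[.639,.183]
print("angle",np.arctan2(r0[1],r0[0])-np.arctan2(r[1],r[0]),np.hypot(*r),np.hypot(*r0))
a=robot.snapshot("scene"); b=robot.snapshot("top"); np.savez("top5.npz",**b); np.savez("scene5.npz",**a)
c=lambda s,v,u:cv2.resize(s["image"][v:v+160,u:u+210,::-1],None,fx=2.5,fy=2.5)
i=np.vstack([c(a,130,210)[:300],c(b,120,220)[:300]]); cv2.imwrite("pics/s5.png",i)
```

```text
[0.53199524 0.06541731 0.2155266 ] [3.14116087e+00 5.70400973e-04 2.60496096e+00] [ 5.01403698 -1.59488794 -2.42717168] [0.0012 0.0001 0.0026 0.0003 0.002  0.0004]
angle 0.3182473867648441 0.15898335314953485 0.15815059279054253
```

View pics/s5.png

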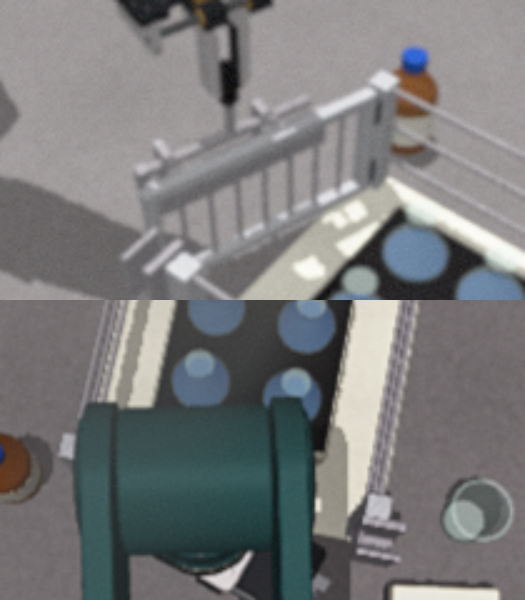

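The scene crop shows the gate ajar with its free edge at about (150,190), off the keeper, and the knob held at (230,80). In the top crop the beaker and the tip box are where they stood. I'll check the angle from the gate's top edge.

Run:
```python
from h import *
t=-.215
g=lambda n:(lambda P:P[(P[:,2]>.158)&(P[:,2]<.170)])(cloud(load(n)).reshape(-1,3))
for n in("scene0.npz","scene5.npz"):
    q=g(n)[:,:2]-[.610,.0493]; q=q@np.array([[np.cos(t),-np.sin(t)],[np.sin(t),np.cos(t)]])
    for a0 in([0] if n=="scene0.npz" else [.25,.28,.31,.34,.37]):
        y=q[:,1]-.137; x=q[:,0]; d=x*np.cos(a0)-y*np.sin(a0); s=x*np.sin(a0)+y*np.cos(a0)
        m=(abs(d)<.012)&(s<-.04)&(s>-.24); k=np.polyfit(s[m],d[m],1); print(n,a0,m.sum(),"ang",a0+k[0],k[1])
```

```text
scene0.npz 0 578 ang 0.0019881468018515787 0.0015149927701080515
scene5.npz 0.25 415 ang 0.30648934759540547 0.0034040840883790805
scene5.npz 0.28 503 ang 0.318303358767596 0.0036926553994053265
scene5.npz 0.31 569 ang 0.3318608625779702 0.004282412152720802
scene5.npz 0.34 545 ang 0.3393888185383525 0.004876496699997007
scene5.npz 0.37 342 ang 0.3762362506091886 0.006071989495172134
```

```bash
python3 -c "
from bench import robot
print(robot.close_job())"
```

```text
the job is handed in; nothing more can be done
None
```

The job is handed in: the bolt was lifted and drawn about 43 mm, clear of the keeper, and the gate is held still and ajar by the knob at about 0.32–0.33 rad (8.3–8.7 cm at the free edge); midway I mis-commanded one lift, which over-lifted the bolt and then pressed it down (39 N at the wrist, probably the nose on the keeper's lip) before I eased it off.

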